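Put the breakfast things away by kind

TASK

Clear the wooden board by putting each thing into the tray for its kind: the jam jar and the drinks can into the white fridge tray, the salt shaker and the spice jar into the brown wooden seasoning tray, one to a bay and standing upright, and the teaspoon flat in the blue cutlery tray. Set things down rather than dropping them, knock nothing over, and leave the mug and the tea box where they are.

Things in the scene. Friction and masses are not known exactly. Their poses are not given: they have to be found in the camera images.
- jam_jar: jam jar: round glass jar with red jam, a strawberry label and a white lid, 65 mm in diameter, 94 mm tall. 0.25 to 0.43 kg. Grip its body about 60 mm above its foot. Stands upright on the pale wooden board (its top 8 mm above the worktop) at the start. Origin: centre of its underside, z axis up its axis.
- soda_can: drinks can with lemons on a pale label and a silver top, 66 mm in diameter, 115 mm tall. 0.26 to 0.46 kg. Straight sides; grip it about 65 mm above its foot. Stands upright on the pale wooden board (its top 8 mm above the worktop) at the start. Origin: centre of its underside, z axis up its axis.
- salt_shaker: salt shaker: slim glass shaker with a grey domed cap, 44 mm in diameter, 90 mm tall (the cap 34 mm wide, above 66 mm). 0.07 to 0.13 kg. Grip its body about 52 mm above its foot. Stands upright on the pale wooden board (its top 8 mm above the worktop) at the start. Origin: centre of its underside, z axis up its axis.
- spice_jar: spice jar: round glass jar with a dark label showing red chillies and a black lid, up to 69 mm in diameter, 99 mm tall. 0.32 to 0.56 kg. Grip its body about 60 mm above its foot. Stands upright on the pale wooden board (its top 8 mm above the worktop) at the start. Origin: centre of its underside, z axis up its axis.
- teaspoon: steel teaspoon, 130 mm long (along its x axis), 27 mm wide at the bowl (narrower at the handle), 11 mm high, about 20 g. Lies flat, bowl up, on the pale wooden board (top 8 mm above the worktop) at its right-hand (-y) end, pointing roughly ahead. Origin: centre of its underside; grip it across there with the fingertips 2 to 3 mm above the board (its middle is thin: at 5 mm they may miss it).
- fridge_tray: fridge tray: low open tray of glossy white plastic, fixed, 184 mm long (its x axis), 100 mm wide (y). Origin: centre of its underside. Walls 4 mm thick, 32 mm high, rounded rim up to 35 mm; floor 4 mm thick. A middle wall as high as the sides parts it into two bays, 86 mm (x) by 92 mm (y) inside, centred at x = +45 and -45 mm. One thing to a bay.
- seasoning_tray: seasoning tray: low open tray of brown wood, fixed, 184 mm long (its x axis), 100 mm wide (y). Origin: centre of its underside. Walls 4 mm thick, 32 mm high, rounded rim up to 35 mm; floor 4 mm thick. A middle wall as high as the sides parts it into two bays, 86 mm (x) by 92 mm (y) inside, centred at x = +45 and -45 mm. One thing to a bay.
- cutlery_tray: cutlery tray: shallow open tray of blue plastic without a dividing wall, on four fixed steel legs 30 mm high; 180 mm long (its x axis), 100 mm wide (y). Origin: centre of its footprint, on the worktop. Its floor's upper face is 34 mm above the origin, the wall tops 50 mm, the rounded rim up to 53 mm; walls 4 mm thick, inside 172 by 92 mm.
- mug: cream mug with beige stripes, 92 mm tall, empty, at the back of the worktop; not part of the job. Origin: underside. A wall cabinet hangs over the back here (y -0.29 to 0.31): from x = 0.57 on, 0.49 m above the worktop; keep the wrist clear of it.
- tea_box: red cardboard tea box, 118 mm tall, at the back of the worktop; not part of the job. Origin: underside.

How it is judged:
By the outcome, as a careful person would: the job done as asked, in the order asked, and still so for the second after the job is handed in, with the robot touching nothing.
It also fails if it takes over 128 s, if anything falls off the work surface, if the arm or the gripper's body presses on something with over 40 N, if the wrist force passes 120 N, or if a joint passes its speed limit or range.

ROBOT

A 7-joint arm with a two-finger parallel gripper is mounted at the origin on a cart in front of the work surface, level with it; the furniture and walls round the work are solid. World frame = base frame: x ahead of the robot, y to its left, z up, the work surface at z = 0. Lengths are in m, angles in degrees, forces in N, time in s.
With the tool pointing down it reaches from about 0.425 to 1.025 m from the base axis. Payload 9.4 kg.
Tool frame: the origin (TCP) lies at the very end of the fingers, on their centre line; the grasp point (between the pads) lies 19 mm behind it; z points along the fingers, y is the line along which they close (so a half turn about z gives the same grasp; the last joint's range is limited). The gripper opens to 93 mm and grips with 3 to 60 N. Pads are 15 mm wide; open, the fingers measure 128 mm over their backs; the gripper's body (75 mm by 188 mm) begins 65 mm behind the grasp point.
Start: joints at [59.605, 34.337, -0.143, 91.639, 0.103, 54.024, -4.572], TCP at [0.318, -0.652, 0.187] pointing down, gripper open.
Joint ranges: [-147.43, 147.43], [-19.82, 112.94], [-74.19, 73.91], [6.32, 146.72], [-59.91, 239.91], [6.04, 106.73], [-150.56, 150.56]. Speed limits (degrees/s): [127.2, 127.2, 172.46, 172.46, 180, 180, 180].

INTERFACE

Orientations are given as [roll, pitch, yaw] about the fixed x, y, z axes, in that order (R = Rz(yaw) Ry(pitch) Rx(roll)).
In Python, from rig import state, capture, camera_model, workorder, nets gives the robot as it stands.
- The arm moves only by the tool apply_moves, never from a script. Its argument "series" is a list of rows, each a list of 7 numbers: the turn, a rotation vector about the tool's x, y, z in degrees, then the shift along the tool's x, y, z in mm, then the closure, from -1 (fully open) to 1 (shut). In form: [[ax, ay, az, tx, ty, tz, gripper], ...]. A call has 1 to 10 rows; each row shifts and turns the commanded pose from where the row before left it, along the tool's axes as they then stand; what a row does not reach is not made up. A row lasts 1/10 s, in which the tool goes at most 50 mm and 8.59 degrees, less where a joint would pass 70% of its speed; a pose out of reach is approached as far as the arm can. A call with a gripper value outside its range is refused whole. The fingers move at their own pace and stop on an object; the grip force is fixed at half the most. Time passes only in rows, so rows that do not move let the fingers close. It gives the time, the measured TCP pose, the force, the opening and the grip force at its end, in the units of the state.
- state(): the state, without advancing time (a new reading comes with each control period).
- capture(name): name is "side" or "top"; returns (picture, depth): 480x640x3 uint8, red, green, blue; 480x640 float32, m along the optical axis (not along the pixel's ray), 0 where there is no reading.
- camera_model(name): a dict with "camera_matrix" (3x3 intrinsics, pixels), "view" (4x4, takes a point from world to camera coordinates). Camera axes: x right, y up, looking along -z (the intrinsics and any distortion apply to the point x, -y, -z); pixel columns grow to the right and rows downward; lengths in m; the calibration is good to about 2 mm. A picture is of the moment at which its call begins. camera_model takes no time and is no camera call.
- workorder.sign_off(): hands the job in; it is judged then, once.
Trained networks look in the newest picture that a camera, given by its name, has taken for a name from the list of things; names that differ only in an ending like _2 or _b are one class to them, and where a whole thing is asked for, a point or a joint stands for the part that bears it (a point fixed in the world has none). Each returns a list of dicts, best first, with "conf" (0 to 1); they miss things now and then, are a little off and sometimes report something else, mostly with a low value. They report only what shows in the picture. A call takes as long as a camera call.
- nets.boxes_of(camera, name): "position" ([x, y, z] in m, in world coordinates, good to about 4 mm: the middle of the surface that is visible of it).
- nets.regions_of(camera, name): "region" (480x640 bool, what is visible of it).
The state is a dict: "time_s": time; "joint_positions": joint angles; "qd": joint speeds; "joint_torque": joint torques, N m; "eef_pos": TCP position; "eef_rot": TCP orientation; "contact_force": force on the tool from outside, world axes, zero at the start; "ft_torque": the same for the moment, N m; "grip_width": opening from 0.0 (shut) to 1.0 (fully open); "gripper_force": force on a finger pad.
Only numpy, scipy, OpenCV 4.12 (cv2) and the standard library are available. Lean on these libraries where they do the work, as an engineer would, in place of code of your own. Each camera call takes 0.05 s, during which the arm holds its last target. There are 200 camera calls.

## Working session

There is one attempt and no reset: what is moved stays moved. The work goes in short steps, Python scripts to look and compute and a tool call to move; the robot and the scene stay as the last step left them, time stands still between calls to the robot, and variables do not carry over. Pictures are saved under pics/ and viewed, at most 14 in all, crops included, and the job is handed in when it is done.

Besides the shell and the picture viewer there is one more tool, called after ">>>" as name(argument=value, ...) on one line, values as JSON. apply_moves: Moves the arm, as the interface text tells. Its arguments: {"type":"object","properties":{"series":{"type":"array","items":{"type":"array","items":{"type":"number"}}}},"required":["series"]}

```bash
mkdir -p pics; cat > h.py <<'E'
import numpy as np,cv2
from rig import state,capture,camera_model,workorder,nets
def save(cam,fn):
    p,d=capture(cam); cv2.imwrite('pics/'+fn,p[:,:,::-1]); return p,d
def cloud(cam,d):
    m=camera_model(cam);K=np.array(m['camera_matrix']);V=np.array(m['view'])
    v,u=np.mgrid[0:480,0:640]
    x=(u-K[0,2])/K[0,0]*d;y=(v-K[1,2])/K[1,1]*d
    P=np.stack([x,-y,-d,np.ones_like(d)],-1)
    W=P@np.linalg.inv(V).T
    W[d==0]=np.nan
    return W[...,:3]
E
python3 - <<'E'
from h import *
np.set_printoptions(precision=4,suppress=True)
print(state())
for c in('top','side'):
    p,d=save(c,c+'0.png');W=cloud(c,d);print(c,{k:v for k,v in camera_model(c).items()})
    for n in 'jam_jar soda_can salt_shaker spice_jar teaspoon fridge_tray seasoning_tray cutlery_tray mug tea_box'.split():
        b=nets.boxes_of(c,n);r=nets.regions_of(c,n)
        print(c,n,[(np.round(q['position'],3).tolist(),round(q['conf'],2)) for q in b[:2]])
        for q in r[:1]:
            w=W[q['region']];w=w[~np.isnan(w[:,0])]
            if len(w)<10: continue
            t=np.percentile(w[:,2],98); tp=w[w[:,2]>t-.012]
            rc=cv2.minAreaRect((w[:,:2]*1000).astype(np.float32))
            rt=cv2.minAreaRect((tp[:,:2]*1000).astype(np.float32))
            print('   ',round(q['conf'],2),len(w),'ztop',round(t,3),'rect',np.round(np.r_[rc[0],rc[1],rc[2]],1),'top',np.round(np.r_[rt[0],rt[1],rt[2]],1))
E
```

```text
{'time_s': 0.0, 'joint_positions': array([59.6046, 34.384 , -0.1475, 91.6797,  0.1022, 54.0248, -4.5733]), 'qd': array([ 0.0112, -0.1173,  0.0061,  0.0519,  0.0283, -0.049 , -0.0365]), 'joint_torque': array([ -0.0002, -76.5053,   1.4976, -25.2343,  -0.0522,   0.017 ,
         0.0001]), 'eef_pos': array([ 0.3176, -0.6511,  0.186 ]), 'eef_rot': array([-179.9118,    0.0064,   26.004 ]), 'contact_force': array([-0.0081,  0.6359,  0.1961]), 'ft_torque': array([ 0.0034, -0.0294, -0.004 ]), 'gripper_force': 0.0, 'grip_width': 1.0024434878580837}
top {'camera_matrix': array([[603.7547,   0.    , 316.7254],
       [  0.    , 603.7547, 240.5197],
       [  0.    ,   0.    ,   1.    ]]), 'view': array([[-0.0248, -0.9997,  0.0075, -0.0179],
       [ 0.9829, -0.023 ,  0.1828, -0.5492],
       [-0.1825,  0.0119,  0.9831, -1.3463],
       [ 0.    ,  0.    ,  0.    ,  1.    ]])}
top jam_jar [([0.482, -0.237, 0.099], 0.7)]
    0.65 817 ztop 0.107 rect [ 487.7 -238.1   62.5   63.    64. ] top [ 488.3 -238.7   61.8   61.1   65.7]
top soda_can [([0.418, -0.158, 0.118], 0.63)]
    0.69 790 ztop 0.126 rec
[... 2524 characters left out ...]
28 ztop 0.036 rect [490.4 211.4 124.7 244.4  87.8] top [463.3 222.3 102.2 187.1  89.1]
side seasoning_tray [([0.462, 0.346, 0.008], 0.61)]
    0.63 5237 ztop 0.036 rect [488.  342.1 236.2 114.2   2.2] top [463.9 347.2 188.5 102.1   2.3]
side cutlery_tray [([0.444, 0.104, 0.034], 0.65), ([0.472, -0.244, 0.102], 0.34)]
    0.87 3655 ztop 0.054 rect [486.9  87.3 147.1 260.7  89.8] top [449.8 105.7 183.2 102.2   2.8]
side mug [([0.474, -0.246, 0.099], 0.48)]
    0.68 1499 ztop 0.092 rect [650.8  48.9  77.5  77.6  23.9] top [656.5  45.9  69.9  68.6  61.3]
side tea_box [([0.673, -0.171, 0.066], 0.74)]
    0.67 5263 ztop 0.036 rect [488.5 341.4 237.3 115.7   2.2] top [463.9 347.2 188.5 102.1   2.3]
```

View pics/top0.png

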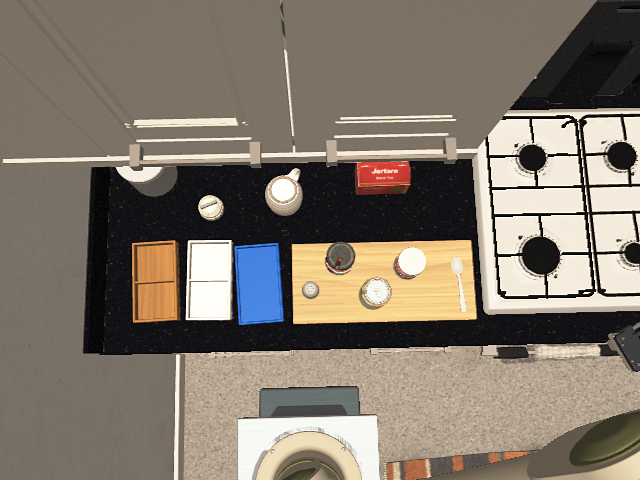

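View pics/side0.png

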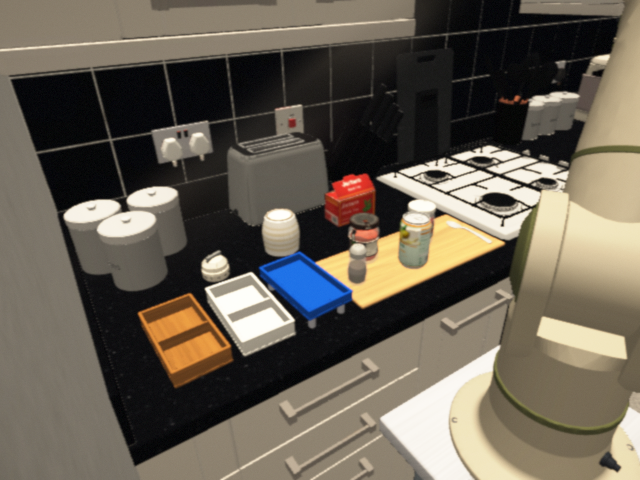

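Top view: spice jar (340,257), salt (310,290), can (377,292), jam (410,263) and spoon (460,284) lie on the board. The trays are brown (156,281), white (209,279) and blue (258,283). The side view agrees, with nothing standing in the trays. I'll square the gripper to yaw 0 and go above the jam.

>>> apply_moves(series=[[0,0,6.5,0,0,-4,-1],[0,0,6.5,0,0,-4,-1],[0,0,6.5,0,0,-4,-1],[0,0,6.5,0,0,-4,-1],[0,0,0,14,-30,0,-1],[0,0,0,14,-30,0,-1],[0,0,0,14,-30,0,-1],[0,0,0,14,-30,0,-1],[0,0,0,14,-30,0,-1],[0,0,0,14,-30,0,-1]])

```text
time_s: 3.1
eef_pos: [0.4023, -0.4704, 0.203]
eef_rot: [180.0, -0.0, 0.0]
contact_force: [-0.9, 0.4, -0.0]
grip_width: 0.997
gripper_force: 0.0
```

>>> apply_moves(series=[[0,0,0,12,-33,0,-1],[0,0,0,12,-33,0,-1],[0,0,0,12,-33,0,-1],[0,0,0,12,-33,0,-1],[0,0,0,12,-33,0,-1],[0,0,0,12,-33,0,-1],[0,0,0,12,-33,0,-1],[0,0,0,0,-4,0,-1],[0,0,0,0,0,0,-1],[0,0,0,0,0,0,-1]])

```text
time_s: 4.1
eef_pos: [0.4854, -0.2378, 0.2029]
eef_rot: [180.0, 0.0, -0.1]
contact_force: [0.6, -0.1, 0.1]
grip_width: 1.002
gripper_force: 0.0
```

>>> apply_moves(series=[[0,0,0,0,0,25,-1],[0,0,0,0,0,25,-1],[0,0,0,0,0,25,-1],[0,0,0,0,0,20,-1],[0,0,0,0,0,20,-1],[0,0,0,0,0,20,-1],[0,0,0,0,0,10,-1],[0,0,0,0,0,8,-1],[0,0,0,0,0,0,1],[0,0,0,0,0,0,1]])

```text
time_s: 5.1
eef_pos: [0.486, -0.2371, 0.0503]
eef_rot: [180.0, -0.0, -0.0]
contact_force: [-0.4, 0.6, 0.6]
grip_width: 0.874
gripper_force: 0.0
```

>>> apply_moves(series=[[0,0,0,0,0,0,1],[0,0,0,0,0,0,1],[0,0,0,0,0,0,1],[0,0,0,0,0,0,1],[0,0,0,0,0,0,1]])

```text
time_s: 5.6
eef_pos: [0.4865, -0.2372, 0.0505]
eef_rot: [179.9, -0.1, -0.0]
contact_force: [-1.4, -1.9, 6.8]
grip_width: 0.671
gripper_force: 30.0
```

>>> apply_moves(series=[[0,0,0,0,0,-8,1],[0,0,0,0,0,-16,1],[0,0,0,0,0,-20,1],[0,0,0,0,0,-20,1],[0,0,0,0,0,-20,1],[0,0,0,0,0,-20,1],[0,0,0,0,0,-20,1],[0,0,0,0,0,-16,1],[0,0,0,0,0,-10,1],[0,0,0,0,0,0,1]])

```text
time_s: 6.6
eef_pos: [0.4861, -0.2365, 0.2009]
eef_rot: [180.0, -0.1, 0.0]
contact_force: [0.7, -0.1, -1.8]
grip_width: 0.672
gripper_force: 30.0
```

>>> apply_moves(series=[[0,0,0,0,-8,0,1],[0,0,0,0,-16,0,1],[0,0,0,2,-24,0,1],[0,0,0,2,-25,0,1],[0,0,0,2,-25,0,1],[0,0,0,2,-25,0,1],[0,0,0,2,-25,0,1],[0,0,0,2,-25,0,1],[0,0,0,2,-25,0,1],[0,0,0,2,-25,0,1]])

```text
time_s: 7.6
eef_pos: [0.5008, -0.012, 0.1987]
eef_rot: [-180.0, 0.1, 0.0]
contact_force: [-0.3, 0.2, -2.6]
grip_width: 0.674
gripper_force: 30.0
```

>>> apply_moves(series=[[0,0,0,2,-25,0,1],[0,0,0,2,-25,0,1],[0,0,0,2,-25,0,1],[0,0,0,2,-25,0,1],[0,0,0,0,-25,0,1],[0,0,0,0,-25,0,1],[0,0,0,0,-25,0,1],[0,0,0,0,-25,0,1],[0,0,0,0,-20,0,1],[0,0,0,0,-10,0,1]])

```text
time_s: 8.6
eef_pos: [0.5084, 0.2187, 0.1986]
eef_rot: [180.0, 0.1, 0.2]
contact_force: [-0.5, 0.8, -4.0]
grip_width: 0.677
gripper_force: 30.0
```

>>> apply_moves(series=[[0,0,0,0,-5,0,1],[0,0,0,0,0,0,1],[0,0,0,0,0,0,1]])

```text
time_s: 8.9
eef_pos: [0.5097, 0.2202, 0.1996]
eef_rot: [180.0, 0.0, -0.1]
contact_force: [0.6, -0.8, -2.9]
grip_width: 0.675
gripper_force: 30.0
```

>>> apply_moves(series=[[0,0,0,0,0,12,1],[0,0,0,0,0,20,1],[0,0,0,0,0,25,1],[0,0,0,0,0,25,1],[0,0,0,0,0,25,1],[0,0,0,0,0,20,1],[0,0,0,0,0,12,1],[0,0,0,0,0,6,1],[0,0,0,0,0,3,1],[0,0,0,0,0,0,1]])

```text
time_s: 9.9
eef_pos: [0.5101, 0.2214, 0.052]
eef_rot: [-180.0, -0.0, -0.0]
contact_force: [-1.3, 0.0, -3.5]
grip_width: 0.675
gripper_force: 30.0
```

>>> apply_moves(series=[[0,0,0,0,0,1.5,1],[0,0,0,0,0,1.5,1],[0,0,0,0,0,0,1]])

```text
time_s: 10.2
eef_pos: [0.5099, 0.2215, 0.0491]
eef_rot: [-180.0, -0.0, 0.0]
contact_force: [0.4, -0.1, -3.3]
grip_width: 0.674
gripper_force: 30.0
```

>>> apply_moves(series=[[0,0,0,0,0,1.5,1],[0,0,0,0,0,1,1],[0,0,0,0,0,0,1]])

```text
time_s: 10.5
eef_pos: [0.5101, 0.2214, 0.0465]
eef_rot: [-180.0, -0.0, -0.0]
contact_force: [-0.3, -0.6, -0.0]
grip_width: 0.674
gripper_force: 30.0
```

>>> apply_moves(series=[[0,0,0,0,0,0.5,1],[0,0,0,0,0,0,-0.7],[0,0,0,0,0,0,-0.7],[0,0,0,0,0,0,-0.7],[0,0,0,0,0,0,-0.7],[0,0,0,0,0,-10,-0.7],[0,0,0,0,0,-25,-0.7],[0,0,0,0,0,-35,-0.7],[0,0,0,0,0,-40,-0.7],[0,0,0,0,0,-40,-0.7]])

```text
time_s: 11.5
eef_pos: [0.5094, 0.2212, 0.1979]
eef_rot: [180.0, 0.0, -0.0]
contact_force: [0.6, 0.1, -0.1]
grip_width: 0.85
gripper_force: 0.0
```

>>> apply_moves(series=[[0,0,0,-4,15,0,-0.9],[0,0,0,-8,35,0,-0.9],[0,0,0,-10,42,0,-0.9],[0,0,0,-10,42,0,-0.9],[0,0,0,-10,42,0,-0.9],[0,0,0,-10,42,0,-0.9],[0,0,0,-10,42,0,-0.9],[0,0,0,-10,42,0,-0.9],[0,0,0,-10,42,0,-1],[0,0,0,-8,33,0,-1]])

```text
time_s: 12.5
eef_pos: [0.4182, -0.158, 0.1959]
eef_rot: [180.0, 0.0, -0.1]
contact_force: [0.9, -0.3, -0.9]
grip_width: 0.997
gripper_force: 0.0
```

>>> apply_moves(series=[[0,0,0,0,0,0,-1],[0,0,0,0,0,0,-1],[0,0,0,0,0,20,-1],[0,0,0,0,0,25,-1],[0,0,0,0,0,25,-1]])

```text
time_s: 13.0
eef_pos: [0.4204, -0.154, 0.1253]
eef_rot: [-180.0, -0.1, 0.2]
contact_force: [-0.2, -0.2, -0.3]
grip_width: 1.0
gripper_force: 0.0
```

>>> apply_moves(series=[[0,0,0,0,1,20,-1],[0,0,0,0,1,20,-1],[0,0,0,0,0,20,-1],[0,0,0,0,0,8,-1],[0,0,0,0,0,4,-1],[0,0,0,0,0,0,1],[0,0,0,0,0,0,1],[0,0,0,0,0,0,1],[0,0,0,0,0,0,1],[0,0,0,0,0,0,1]])

```text
time_s: 14.0
eef_pos: [0.4202, -0.1579, 0.0543]
eef_rot: [180.0, -0.1, -0.0]
contact_force: [-0.2, -0.6, 5.4]
grip_width: 0.685
gripper_force: 29.9
```

>>> apply_moves(series=[[0,0,0,0,0,0,1],[0,0,0,0,0,0,1]])

```text
time_s: 14.2
eef_pos: [0.4202, -0.1579, 0.0543]
eef_rot: [180.0, -0.1, -0.0]
contact_force: [-0.0, -0.9, 7.3]
grip_width: 0.686
gripper_force: 29.9
```

>>> apply_moves(series=[[0,0,0,0,0,-8,1],[0,0,0,0,0,-16,1],[0,0,0,0,0,-20,1],[0,0,0,0,0,-20,1],[0,0,0,0,0,-20,1],[0,0,0,0,0,-20,1],[0,0,0,0,0,-20,1],[0,0,0,0,0,-16,1],[0,0,0,2,-4,-10,1],[0,0,0,6,-10,0,1]])

```text
time_s: 15.2
eef_pos: [0.4278, -0.1438, 0.2049]
eef_rot: [180.0, -0.1, -0.1]
contact_force: [0.4, -0.2, -4.2]
grip_width: 0.683
gripper_force: 29.8
```

>>> apply_moves(series=[[0,0,0,8,-18,0,1],[0,0,0,8,-24,0,1],[0,0,0,8,-25,0,1],[0,0,0,8,-25,0,1],[0,0,0,5,-25,0,1],[0,0,0,0,-25,0,1],[0,0,0,0,-25,0,1],[0,0,0,0,-25,0,1],[0,0,0,0,-25,0,1],[0,0,0,-5,-25,0,1]])

```text
time_s: 16.2
eef_pos: [0.4595, 0.1005, 0.2028]
eef_rot: [180.0, 0.1, 0.0]
contact_force: [-0.4, 0.6, -4.6]
grip_width: 0.685
gripper_force: 29.8
```

>>> apply_moves(series=[[0,0,0,-8,-25,0,1],[0,0,0,-8,-25,0,1],[0,0,0,-8,-25,0,1],[0,0,0,-8,-25,0,1],[0,0,0,-6,-20,0,1],[0,0,0,-4,-10,0,1],[0,0,0,0,0,0,1],[0,0,0,0,0,0,1],[0,0,0,0,0,0,1]])

```text
time_s: 17.1
eef_pos: [0.418, 0.2272, 0.2036]
eef_rot: [180.0, 0.0, -0.1]
contact_force: [-0.5, -0.2, -4.0]
grip_width: 0.688
gripper_force: 29.8
```

>>> apply_moves(series=[[0,0,0,0,0,12,1],[0,0,0,0,0,20,1],[0,0,0,0,0,25,1],[0,0,0,0,0,25,1],[0,0,0,0,0,25,1],[0,0,0,0,0,20,1],[0,0,0,0,0,12,1],[0,0,0,0,0,7,1],[0,0,0,0,0,3,1],[0,0,0,0,0,0,1]])

```text
time_s: 18.1
eef_pos: [0.4181, 0.2281, 0.0549]
eef_rot: [180.0, -0.0, -0.0]
contact_force: [-0.6, 0.1, -4.5]
grip_width: 0.687
gripper_force: 29.8
```

>>> apply_moves(series=[[0,0,0,0,0,1.5,1],[0,0,0,0,0,1.5,1],[0,0,0,0,0,0,1],[0,0,0,0,0,0,1]])

```text
time_s: 18.5
eef_pos: [0.4178, 0.2285, 0.052]
eef_rot: [-180.0, -0.0, 0.0]
contact_force: [0.8, 0.3, -5.1]
grip_width: 0.688
gripper_force: 29.8
```

>>> apply_moves(series=[[0,0,0,0,0,1,1],[0,0,0,0,0,1,1],[0,0,0,0,0,0,1],[0,0,0,0,0,0,1]])

```text
time_s: 18.9
eef_pos: [0.418, 0.2284, 0.0503]
eef_rot: [-180.0, -0.0, -0.0]
contact_force: [-0.8, -1.0, 6.1]
grip_width: 0.687
gripper_force: 29.9
```

>>> apply_moves(series=[[0,0,0,0,0,0,-0.7],[0,0,0,0,0,0,-0.7],[0,0,0,0,0,0,-0.7],[0,0,0,0,0,0,-0.7],[0,0,0,0,0,-10,-0.7],[0,0,0,0,0,-25,-0.7],[0,0,0,0,0,-35,-0.7],[0,0,0,0,0,-40,-0.7],[0,0,0,0,0,-35,-0.7],[0,0,0,2,10,-5,-0.4]])

```text
time_s: 19.9
eef_pos: [0.4213, 0.2202, 0.2042]
eef_rot: [-179.8, -0.3, 0.1]
contact_force: [0.0, 0.3, -0.7]
grip_width: 0.801
gripper_force: 0.0
```

>>> apply_moves(series=[[0,0,0,2,30,0,-0.4],[0,0,0,2,40,0,-0.4],[0,0,0,2,40,0,-0.4],[0,0,0,2,40,0,-0.4],[0,0,0,2,40,0,-0.4],[0,0,0,0,30,0,-0.4],[0,0,0,0,9,0,-0.4],[0,0,0,0,0,0,-0.4],[0,0,0,0,0,0,-0.4]])

```text
time_s: 20.8
eef_pos: [0.4297, -0.0097, 0.1997]
eef_rot: [-180.0, 0.0, 0.0]
contact_force: [-0.3, -0.3, 0.1]
grip_width: 0.701
gripper_force: 0.0
```

```bash
python3 - <<'E'
from h import *
p,d=save('side','side1.png')
p2,d2=save('top','top1.png')
W=cloud('side',d);r=nets.regions_of('side','salt_shaker')
for q in r[:2]:
    w=W[q['region']];w=w[~np.isnan(w[:,0])];tp=w[(w[:,2]>.08)&(w[:,2]<.11)];print(q['conf'],len(tp),tp.mean(0) if len(tp) else'',tp.min(0),tp.max(0))
print(state()['eef_pos'])
cv2.imwrite('pics/c1.png',np.hstack([p[120:420,100:500],p2[140:440,100:500]])[:,:,::-1])
E
```

```text
0.63 178 [ 0.42432669 -0.00719289  0.09021663] [ 0.4138842  -0.02430695  0.08003461] [0.44085452 0.0049163  0.09813632]
[ 0.42984041 -0.00928118  0.1997218 ]
```

View pics/c1.png

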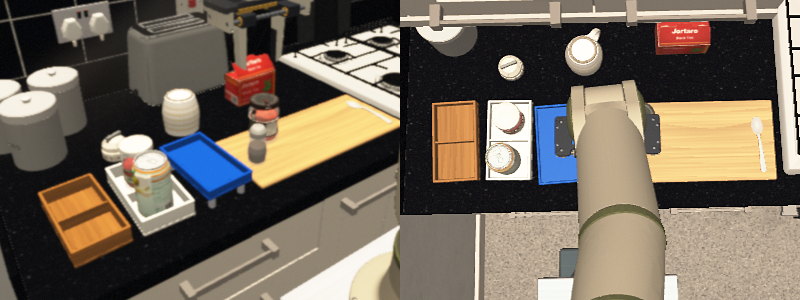

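The left half shows the can and the jam upright in the white tray, at about crop (155,180) and (135,155). The gripper is above the salt shaker. Now grasping it.

>>> apply_moves(series=[[0,0,0,0,0,15,-0.4],[0,0,0,0,0,25,-0.4],[0,0,0,0,0,25,-0.4],[0,0,0,0,0,25,-0.4],[0,0,0,0,0,25,-0.4],[0,0,0,0,0,22,-0.4],[0,0,0,0,0,15,-0.4],[0,0,0,0,0,4,-0.4],[0,0,0,0,0,0,-0.4],[0,0,0,0,0,0,1]])

```text
time_s: 21.95
eef_pos: [0.4301, -0.0102, 0.0443]
eef_rot: [-180.0, -0.0, 0.0]
contact_force: [-0.3, -0.5, -0.5]
grip_width: 0.652
gripper_force: 0.0
```

>>> apply_moves(series=[[0,0,0,0,0,0,1],[0,0,0,0,0,0,1],[0,0,0,0,0,0,1],[0,0,0,0,0,0,1],[0,0,0,0,0,0,1]])

```text
time_s: 22.45
eef_pos: [0.43, -0.0107, 0.0441]
eef_rot: [-180.0, -0.0, -0.0]
contact_force: [-0.6, -0.3, 4.7]
grip_width: 0.353
gripper_force: 29.9
```

>>> apply_moves(series=[[0,0,0,0,0,-3,1],[0,0,0,0,0,-6,1],[0,0,0,0,0,-10,1],[0,0,0,0,0,-16,1],[0,0,0,0,0,-20,1],[0,0,0,0,0,-25,1],[0,0,0,0,0,-25,1],[0,0,0,0,0,-20,1],[0,0,0,0,0,-15,1],[0,0,0,0,0,0,1]])

```text
time_s: 23.45
eef_pos: [0.4306, -0.0106, 0.186]
eef_rot: [-180.0, -0.2, -0.0]
contact_force: [0.5, 0.3, -1.0]
grip_width: 0.353
gripper_force: 29.8
```

```bash
python3 - <<'E'
from h import *
p,d=save('side','side2.png')
W=cloud('side',d);r=nets.regions_of('side','salt_shaker')
for q in r[:2]:
    w=W[q['region']];w=w[~np.isnan(w[:,0])];print(q['conf'],len(w),np.percentile(w,[2,50,98],axis=0))
cv2.imwrite('pics/c2.png',cv2.resize(p[140:320,260:460],None,fx=3,fy=3)[:,:,::-1])
E
```

```text
0.67 817 [[ 0.41264989 -0.02266693  0.1506461 ]
 [ 0.41922877 -0.00161389  0.19404613]
 [ 0.4421632   0.00958562  0.23909641]]
```

View pics/c2.png

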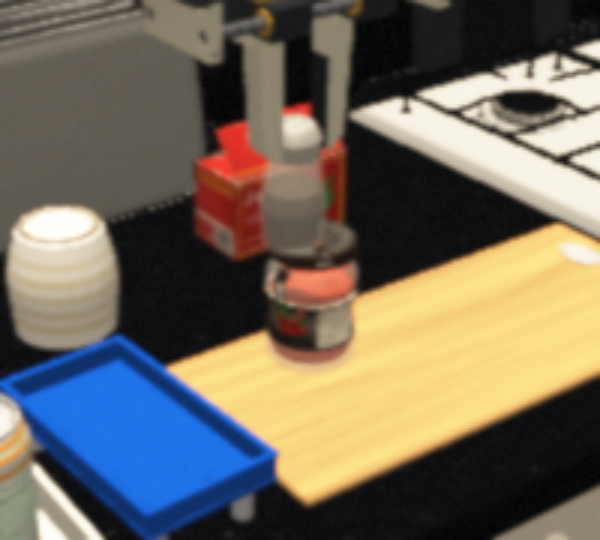

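The shaker is held upright at crop (295,190), clear above the spice jar. Carrying it to the far bay of the brown tray.

>>> apply_moves(series=[[0,0,0,4,-8,-4,1],[0,0,0,4,-16,-4,1],[0,0,0,6,-25,0,1],[0,0,0,6,-27,0,1],[0,0,0,6,-27,0,1],[0,0,0,6,-27,0,1],[0,0,0,6,-27,0,1],[0,0,0,6,-27,0,1],[0,0,0,6,-27,0,1],[0,0,0,6,-27,0,1]])

```text
time_s: 24.55
eef_pos: [0.4854, 0.2291, 0.1908]
eef_rot: [180.0, 0.1, 0.0]
contact_force: [1.3, 0.5, 1.1]
grip_width: 0.349
gripper_force: 29.8
```

>>> apply_moves(series=[[0,0,0,6,-27,0,1],[0,0,0,6,-27,0,1],[0,0,0,6,-25,0,1],[0,0,0,3,-20,0,1],[0,0,0,2,-15,0,1],[0,0,0,1,-8,0,1],[0,0,0,0,0,0,1],[0,0,0,0,0,0,1],[0,0,0,0,0,0,1]])

```text
time_s: 25.45
eef_pos: [0.5099, 0.3481, 0.1919]
eef_rot: [180.0, -0.0, -0.1]
contact_force: [0.3, -0.3, -0.5]
grip_width: 0.35
gripper_force: 29.8
```

>>> apply_moves(series=[[0,0,0,0,0,12,1],[0,0,0,0,0,20,1],[0,0,0,0,0,25,1],[0,0,0,0,0,25,1],[0,0,0,0,0,25,1],[0,0,0,0,0,20,1],[0,0,0,0,0,12,1],[0,0,0,0,0,6,1],[0,0,0,0,0,2,1],[0,0,0,0,0,0,1]])

```text
time_s: 26.45
eef_pos: [0.5101, 0.3495, 0.0452]
eef_rot: [-180.0, -0.0, -0.0]
contact_force: [0.7, 0.1, -0.9]
grip_width: 0.348
gripper_force: 29.8
```

>>> apply_moves(series=[[0,0,0,0,0,2,1],[0,0,0,0,0,1.5,1],[0,0,0,0,0,1,1],[0,0,0,0,0,0,1],[0,0,0,0,0,0,1]])

```text
time_s: 26.95
eef_pos: [0.5098, 0.3494, 0.0404]
eef_rot: [-180.0, -0.0, 0.0]
contact_force: [-0.6, -0.2, -0.8]
grip_width: 0.346
gripper_force: 29.8
```

>>> apply_moves(series=[[0,0,0,0,0,0.6,1],[0,0,0,0,0,0,1],[0,0,0,0,0,0,1]])

```text
time_s: 27.25
eef_pos: [0.5101, 0.3494, 0.0402]
eef_rot: [-180.0, -0.0, -0.0]
contact_force: [-1.2, -1.3, 5.0]
grip_width: 0.344
gripper_force: 29.9
```

>>> apply_moves(series=[[0,0,0,0,0,0.6,1],[0,0,0,0,0,0,1],[0,0,0,0,0,0,1]])

```text
time_s: 27.55
eef_pos: [0.5104, 0.3495, 0.0401]
eef_rot: [-180.0, -0.1, -0.0]
contact_force: [-0.3, -1.2, 11.1]
grip_width: 0.349
gripper_force: 30.1
```

>>> apply_moves(series=[[0,0,0,0,0,-0.6,0.1],[0,0,0,0,0,0,-0.1],[0,0,0,0,0,0,-0.1],[0,0,0,0,0,0,-0.1],[0,0,0,0,0,-10,-0.1],[0,0,0,0,0,-25,-0.1],[0,0,0,0,0,-35,-0.1],[0,0,0,0,0,-40,-0.3],[0,0,0,0,0,-35,-0.6],[0,0,0,0,10,-15,-1]])

```text
time_s: 28.55
eef_pos: [0.5107, 0.3413, 0.2037]
eef_rot: [-179.8, -0.2, 0.1]
contact_force: [0.1, 0.1, 0.1]
grip_width: 0.759
gripper_force: 0.0
```

>>> apply_moves(series=[[0,0,0,-1,30,0,-1],[0,0,0,-1,40,0,-1],[0,0,0,-1,42,0,-1],[0,0,0,-1,42,0,-1],[0,0,0,-1,42,0,-1],[0,0,0,-1,42,0,-1],[0,0,0,-1,42,0,-1],[0,0,0,-1,42,0,-1],[0,0,0,-1,42,0,-1],[0,0,0,0,34,0,-1]])

```text
time_s: 29.55
eef_pos: [0.4994, -0.0616, 0.1995]
eef_rot: [180.0, 0.1, -0.1]
contact_force: [0.7, 0.5, -0.3]
grip_width: 1.001
gripper_force: 0.0
```

>>> apply_moves(series=[[0,0,0,0,22,0,-1],[0,0,0,0,0,0,-1],[0,0,0,0,0,0,-1]])

```text
time_s: 29.85
eef_pos: [0.5001, -0.0809, 0.1994]
eef_rot: [-180.0, 0.0, -0.1]
contact_force: [-0.1, -0.5, 0.7]
grip_width: 1.003
gripper_force: 0.0
```

```bash
python3 - <<'E'
from h import *
for c in('side','top'):
    p,d=save(c,c+'3.png');W=cloud(c,d)
    for n in('spice_jar','salt_shaker'):
        for q in nets.regions_of(c,n)[:1]:
            w=W[q['region']];w=w[~np.isnan(w[:,0])];print(c,n,q['conf'],len(w),np.percentile(w,[2,50,98],axis=0).round(3).tolist())
    if c=='side': cv2.imwrite('pics/c3.png',cv2.resize(p[140:400,100:460],None,fx=2,fy=2)[:,:,::-1])
E
```

```text
side spice_jar 0.61 1455 [[0.468, -0.111, 0.012], [0.482, -0.067, 0.073], [0.532, -0.048, 0.108]]
side salt_shaker 0.74 1015 [[0.492, 0.324, 0.001], [0.498, 0.35, 0.051], [0.628, 0.367, 0.093]]
top spice_jar 0.53 915 [[0.388, 0.196, 0.02], [0.416, 0.221, 0.113], [0.449, 0.256, 0.122]]
top salt_shaker 0.64 350 [[0.497, 0.327, 0.007], [0.512, 0.339, 0.082], [0.532, 0.361, 0.096]]
```

View pics/c3.png

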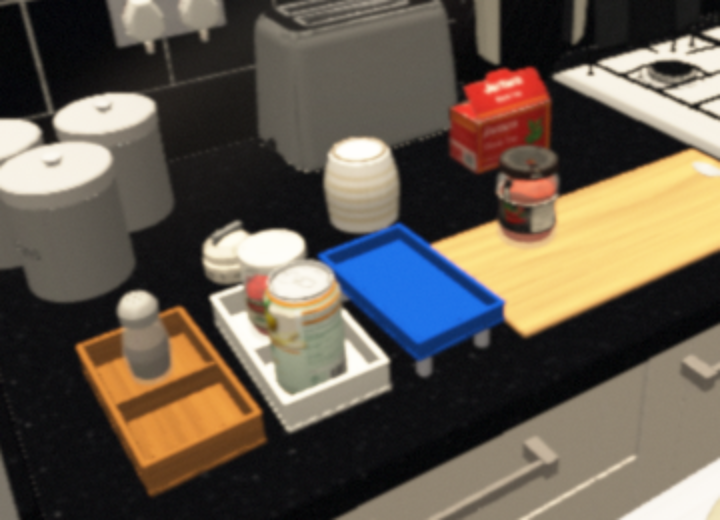

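The salt stands upright in the far bay at crop (145,335), and the spice jar at (527,195) is undisturbed. Descending on the spice jar.

>>> apply_moves(series=[[0,0,0,0,0,15,-1],[0,0,0,0,0,25,-1],[0,0,0,0,0,25,-1],[0,0,0,0,0,25,-1],[0,0,0,0,0,25,-1],[0,0,0,0,0,20,-1],[0,0,0,0,0,12,-1],[0,0,0,0,0,3,-1],[0,0,0,0,0,0,-1],[0,0,0,0,0,0,1]])

```text
time_s: 31.15
eef_pos: [0.5013, -0.0806, 0.0504]
eef_rot: [180.0, -0.1, 0.0]
contact_force: [0.1, -0.8, -0.0]
grip_width: 0.956
gripper_force: 0.0
```

>>> apply_moves(series=[[0,0,0,0,0,0,1],[0,0,0,0,0,0,1],[0,0,0,0,0,0,1],[0,0,0,0,0,0,1],[0,0,0,0,0,0,1]])

```text
time_s: 31.65
eef_pos: [0.5013, -0.0814, 0.0501]
eef_rot: [180.0, -0.1, -0.0]
contact_force: [-0.9, -4.4, 7.0]
grip_width: 0.685
gripper_force: 29.7
```

>>> apply_moves(series=[[0,0,0,0,0,-3,1],[0,0,0,0,0,-6,1],[0,0,0,0,0,-12,1],[0,0,0,0,0,-20,1],[0,0,0,0,0,-25,1],[0,0,0,0,0,-25,1],[0,0,0,0,0,-25,1],[0,0,0,0,0,-20,1],[0,0,0,0,0,-14,1],[0,0,0,0,0,0,1]])

```text
time_s: 32.65
eef_pos: [0.5015, -0.0805, 0.202]
eef_rot: [-180.0, -0.2, 0.0]
contact_force: [0.8, -0.4, -5.8]
grip_width: 0.689
gripper_force: 29.0
```

>>> apply_moves(series=[[0,0,0,0,-6,0,1],[0,0,0,-2,-12,0,1],[0,0,0,-4,-20,0,1],[0,0,0,-5,-24,0,1],[0,0,0,-5,-24,0,1],[0,0,0,-5,-24,0,1],[0,0,0,-5,-24,0,1],[0,0,0,-5,-24,0,1],[0,0,0,-5,-24,0,1],[0,0,0,-5,-24,0,1]])

```text
time_s: 33.65
eef_pos: [0.4583, 0.1272, 0.1988]
eef_rot: [180.0, 0.1, 0.1]
contact_force: [0.2, 0.1, -5.2]
grip_width: 0.69
gripper_force: 29.0
```

>>> apply_moves(series=[[0,0,0,-5,-24,0,1],[0,0,0,-5,-24,0,1],[0,0,0,-5,-24,0,1],[0,0,0,-5,-24,0,1],[0,0,0,-5,-24,0,1],[0,0,0,-5,-24,0,1],[0,0,0,-4,-24,0,1],[0,0,0,-4,-20,0,1],[0,0,0,-2,-16,0,1],[0,0,0,0,-10,0,1]])

```text
time_s: 34.65
eef_pos: [0.4185, 0.3409, 0.1989]
eef_rot: [180.0, 0.1, 0.1]
contact_force: [0.8, -0.2, -5.0]
grip_width: 0.692
gripper_force: 29.0
```

>>> apply_moves(series=[[0,0,0,0,-6,0,1],[0,0,0,0,0,0,1],[0,0,0,0,0,0,1],[0,0,0,0,0,0,1]])

```text
time_s: 35.05
eef_pos: [0.42, 0.3443, 0.1997]
eef_rot: [180.0, 0.0, -0.1]
contact_force: [0.2, -0.5, -5.2]
grip_width: 0.691
gripper_force: 29.0
```

>>> apply_moves(series=[[0,0,0,0,0,12,1],[0,0,0,0,0,20,1],[0,0,0,0,-1,25,1],[0,0,0,0,0,25,1],[0,0,0,0,0,25,1],[0,0,0,0,0,20,1],[0,0,0,0,0,12,1],[0,0,0,0,0,6,1],[0,0,0,0,0,3,1],[0,0,0,0,0,0,1]])

```text
time_s: 36.05
eef_pos: [0.42, 0.3465, 0.0519]
eef_rot: [-180.0, -0.0, -0.0]
contact_force: [-0.2, -0.4, -4.8]
grip_width: 0.688
gripper_force: 29.0
```

>>> apply_moves(series=[[0,0,0,0,0,1.5,1],[0,0,0,0,0,1.5,1],[0,0,0,0,0,1,1],[0,0,0,0,0,0,1],[0,0,0,0,0,0,1]])

```text
time_s: 36.55
eef_pos: [0.4198, 0.3464, 0.0478]
eef_rot: [-180.0, -0.0, -0.0]
contact_force: [-1.2, -0.4, -4.7]
grip_width: 0.69
gripper_force: 29.0
```

>>> apply_moves(series=[[0,0,0,0,0,1,1],[0,0,0,0,0,0.6,1],[0,0,0,0,0,0,1],[0,0,0,0,0,0,1]])

```text
time_s: 36.95
eef_pos: [0.4197, 0.3464, 0.0462]
eef_rot: [180.0, 0.0, 0.0]
contact_force: [-1.2, -0.9, -1.6]
grip_width: 0.689
gripper_force: 29.3
```

>>> apply_moves(series=[[0,0,0,0,0,0.5,1],[0,0,0,0,0,0,-0.7],[0,0,0,0,0,0,-0.7],[0,0,0,0,0,0,-0.7],[0,0,0,0,0,0,-0.7],[0,0,0,0,0,-10,-0.7],[0,0,0,0,0,-25,-0.7],[0,0,0,0,0,-35,-0.7],[0,0,0,0,0,-40,-0.7],[0,0,0,0,0,-40,-0.5]])

```text
time_s: 37.95
eef_pos: [0.4195, 0.3461, 0.1977]
eef_rot: [180.0, 0.0, 0.0]
contact_force: [0.3, 1.3, -0.5]
grip_width: 0.804
gripper_force: 0.0
```

```bash
python3 - <<'E'
from h import *
for c in('side','top'):
    p,d=save(c,c+'4.png');W=cloud(c,d)
    for q in nets.regions_of(c,'teaspoon')[:1]:
        w=W[q['region']];w=w[~np.isnan(w[:,0])];w=w[(abs(w[:,1]+.366)<.04)]
        ax=cv2.fitLine((w[:,:2]*1000).astype(np.float32),cv2.DIST_HUBER,0,.01,.01).ravel()
        rc=cv2.minAreaRect((w[:,:2]*1000).astype(np.float32))
        print(c,q['conf'],len(w),rc,ax,np.degrees(np.arctan(ax[1]/ax[0])))
        for x in np.arange(.38,.52,.01):
            s=w[abs(w[:,0]-x)<.005]
            if len(s): print(round(x,3),len(s),s[:,1].mean().round(4),s[:,1].min().round(4),s[:,1].max().round(4),s[:,2].max().round(3))
    if c=='top': cv2.imwrite('pics/c4.png',np.vstack([cv2.resize(p[240:330,100:300],None,fx=3,fy=3),cv2.resize(p[240:330,300:500],None,fx=3,fy=3)])[:,:,::-1])
E
```

```text
side 0.65 161 ((442.3951416015625, -360.8634033203125), (39.466461181640625, 131.2852325439453), 84.41194915771484) [ 9.9887443e-01  4.7432758e-02  4.3863272e+02 -3.6377783e+02] 2.7187169
0.38 11 -0.3665 -0.3731 -0.3619 0.013
0.39 17 -0.3672 -0.3751 -0.3604 0.015
0.4 12 -0.3668 -0.3736 -0.3609 0.015
0.41 15 -0.3659 -0.3735 -0.3607 0.017
0.42 10 -0.3644 -0.3695 -0.3605 0.018
0.43 4 -0.3629 -0.3657 -0.3615 0.019
0.44 6 -0.3627 -0.3646 -0.3604 0.019
0.45 4 -0.3609 -0.362 -0.359 0.021
0.46 5 -0.3576 -0.3608 -0.3542 0.02
0.47 7 -0.3623 -0.3716 -0.3442 0.017
0.48 19 -0.3626 -0.3707 -0.3545 0.016
0.49 29 -0.3624 -0.3858 -0.3471 0.016
0.5 19 -0.3603 -0.3847 -0.3494 0.016
0.51 3 -0.3794 -0.3826 -0.3763 0.01
top 0.82 327 ((444.2427978515625, -361.661865234375), (128.54544067382812, 28.168554306030273), 1.735404133796692) [ 9.9625337e-01  8.6482599e-02  4.4625015e+02 -3.6361642e+02] 4.961285
0.38 12 -0.3699 -0.3767 -0.3642 0.016
0.39 29 -0.369 -0.3775 -0.3616 0.019
0.4 23 -0.3676 -0.3752 -0.3614 0.021
0.41 20 -0.3677 -0.3743 -0.3625 0.018
0.42 21 -0.366 -0.3704 -0.3614 0.021
0.43 16 -0.3651 -0.3727 -0.36 0.023
0.44 12 -0.3642 -0.3669 -0.3617 0.022
0.45 13 -0.3627 -0.3653 -0.3593 0.025
0.46 12 -0.3613 -0.3632 -0.3573 0.024
0.47 23 -0.3608 -0.3685 -0.3512 0.024
0.48 46 -0.3602 -0.3737 -0.3464 0.02
0.49 48 -0.3598 -0.3745 -0.3466 0.024
0.5 40 -0.3593 -0.373 -0.3473 0.022
0.51 12 -0.3603 -0.3693 -0.3535 0.019
```

View pics/c4.png

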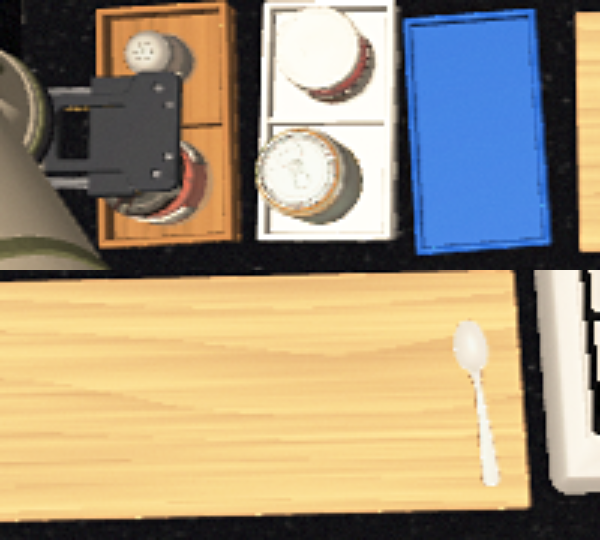

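The salt, jam, can and spice jar are all in their trays. The spoon lies from bowl (470,345) to handle end (490,480) in the lower crop. Going to it.

>>> apply_moves(series=[[0,0,0,5,10,-5,-0.4],[0,0,0,6,25,0,-0.2],[0,0,0,6,40,0,0],[0,0,0,6,45,0,0],[0,0,0,5,45,0,0],[0,0,0,5,45,0,0],[0,0,0,0,45,0,0],[0,0,0,0,45,0,0],[0,0,0,0,45,0,0],[0,0,0,0,45,0,0]])

```text
time_s: 39.15
eef_pos: [0.4515, -0.0462, 0.1997]
eef_rot: [180.0, 0.1, -0.0]
contact_force: [0.8, -0.4, 0.7]
grip_width: 0.499
gripper_force: 0.0
```

>>> apply_moves(series=[[0,0,0,0,45,0,0],[0,0,0,0,45,0,0],[0,0,0,0,45,0,0],[0,0,0,-2,45,0,0],[0,0,0,-2,45,0,0],[0,0,0,-3,45,0,0],[0,0,0,-3,35,0,0],[0,0,0,0,15,0,0],[0,0,-6.5,0,0,0,0],[0,0,0,0,0,0,0]])

```text
time_s: 40.15
eef_pos: [0.4419, -0.3634, 0.1995]
eef_rot: [-179.9, 0.1, 6.6]
contact_force: [0.7, 0.6, -0.1]
grip_width: 0.5
gripper_force: 0.0
```

>>> apply_moves(series=[[0,0,0,0,0,15,0.1],[0,0,0,0,0,30,0.1],[0,0,0,0,0,35,0.1],[0,0,0,0,0,30,0.1],[0,0,0,0,0,20,0.1],[0,0,0,0,0,10,0.1],[0,0,0,0,0,0,0.1],[0,0,0,0,0,0,0.1]])

```text
time_s: 40.95
eef_pos: [0.4431, -0.3635, 0.0611]
eef_rot: [180.0, -0.0, 6.5]
contact_force: [-0.8, 0.5, 0.7]
grip_width: 0.448
gripper_force: 0.0
```

>>> apply_moves(series=[[0,0,0,0,0,15,0.1],[0,0,0,0,0,15,0.1],[0,0,0,0,0,10,0.1],[0,0,0,0,0,5,0.1],[0,0,0,0,0,3,0.1],[0,0,0,0,0,0,0.1],[0,0,0,0,0,0,0.1]])

```text
time_s: 41.65
eef_pos: [0.443, -0.3638, 0.0131]
eef_rot: [180.0, -0.0, 6.5]
contact_force: [-0.0, -0.9, 0.6]
grip_width: 0.449
gripper_force: 0.0
```

>>> apply_moves(series=[[0,0,0,0,0,1.5,0.1],[0,0,0,0,0,1,0.1],[0,0,0,0,0,0,0.1],[0,0,0,0,0,0,0.1]])

```text
time_s: 42.05
eef_pos: [0.4428, -0.3636, 0.0101]
eef_rot: [180.0, 0.0, 6.5]
contact_force: [-0.2, 0.4, -0.7]
grip_width: 0.451
gripper_force: 0.0
```

>>> apply_moves(series=[[0,0,0,0,0,0,0.4],[0,0,0,0,0,0,0.6],[0,0,0,0,0,0,0.8],[0,0,0,0,0,0,1],[0,0,0,0,0,0,1],[0,0,0,0,0,0,1],[0,0,0,0,0,0,1],[0,0,0,0,0,0,1],[0,0,0,0,0,0,1]])

```text
time_s: 42.95
eef_pos: [0.4428, -0.3636, 0.0101]
eef_rot: [180.0, 0.0, 6.5]
contact_force: [-0.5, -0.6, 0.6]
grip_width: 0.004
gripper_force: 0.0
```

>>> apply_moves(series=[[0,0,0,0,0,-3,1],[0,0,0,0,0,-8,1],[0,0,0,0,0,-15,1],[0,0,0,0,0,-25,1],[0,0,0,0,0,-30,1],[0,0,0,0,0,-20,1],[0,0,0,0,0,-10,1],[0,0,0,0,0,0,1]])

```text
time_s: 43.75
eef_pos: [0.4434, -0.3641, 0.1227]
eef_rot: [179.9, -0.1, 6.5]
contact_force: [0.2, 1.0, 0.7]
grip_width: 0.002
gripper_force: 0.0
```

```bash
python3 - <<'E'
from h import *
p,d=save('top','top5.png');W=cloud('top',d)
q2,_=save('side','side5.png')
for c,im in(('top',W),('side',cloud('side',_))):
  for q in nets.regions_of(c,'teaspoon')[:1]:
    w=im[q['region']];w=w[~np.isnan(w[:,0])];print(c,q['conf'],len(w),np.percentile(w,[2,50,98],axis=0).round(3).tolist())
cv2.imwrite('pics/c5.png',np.hstack([cv2.resize(p[200:350,400:550],None,fx=2.6,fy=2.6),cv2.resize(q2[130:280,400:550],None,fx=2.6,fy=2.6)])[:,:,::-1])
E
```

```text
top 0.66 117 [[0.382, -0.374, 0.008], [0.406, -0.368, 0.014], [0.486, -0.362, 0.021]]
side 0.6 177 [[0.379, -0.385, 0.007], [0.436, -0.365, 0.013], [0.503, -0.352, 0.02]]
```

View pics/c5.png

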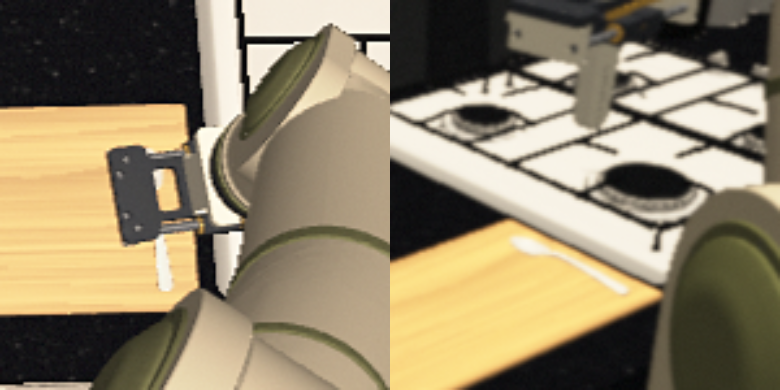

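The gripper closed empty; the spoon at right crop (570,265) has not moved. I'll go back lower, feeling for the board.

>>> apply_moves(series=[[0,0,0,0,0,0,0.3],[0,0,0,0,0,0,0.3],[0,0,0,0,0,10,0.3],[0,0,0,0,0,25,0.3],[0,0,0,0,0,30,0.3],[0,0,0,0,0,25,0.3],[0,0,0,0,0,15,0.3],[0,0,0,0,0,5,0.3],[0,0,0,0,0,2,0.3],[0,0,0,0,0,0,0.3]])

```text
time_s: 44.95
eef_pos: [0.4429, -0.3637, 0.0092]
eef_rot: [180.0, -0.0, 6.5]
contact_force: [-0.3, -0.3, 0.1]
grip_width: 0.35
gripper_force: 0.0
```

>>> apply_moves(series=[[0,0,0,0,0,1,0.3],[0,0,0,0,0,0,0.3],[0,0,0,0,0,0,0.3]])

```text
time_s: 45.25
eef_pos: [0.4431, -0.3638, 0.0087]
eef_rot: [180.0, -0.0, 6.5]
contact_force: [0.0, -0.3, 0.2]
grip_width: 0.349
gripper_force: 0.0
```

>>> apply_moves(series=[[0,0,0,0,0,0.5,0.3],[0,0,0,0,0,0,0.3],[0,0,0,0,0,0,0.3]])

```text
time_s: 45.55
eef_pos: [0.4428, -0.3636, 0.0077]
eef_rot: [180.0, 0.0, 6.5]
contact_force: [0.4, 0.6, -0.5]
grip_width: 0.351
gripper_force: 0.0
```

>>> apply_moves(series=[[0,0,0,0,0,0.7,0.3],[0,0,0,0,0,0,0.3],[0,0,0,0,0,0,0.3]])

```text
time_s: 45.85
eef_pos: [0.4428, -0.3636, 0.0069]
eef_rot: [-180.0, 0.0, 6.5]
contact_force: [0.3, -0.6, -0.8]
grip_width: 0.35
gripper_force: 0.0
```

>>> apply_moves(series=[[0,0,0,0,0,0.7,0.3],[0,0,0,0,0,0,0.3],[0,0,0,0,0,0,0.3]])

```text
time_s: 46.15
eef_pos: [0.4428, -0.3636, 0.0061]
eef_rot: [-180.0, 0.0, 6.5]
contact_force: [0.4, -0.1, -0.5]
grip_width: 0.347
gripper_force: 0.0
```

>>> apply_moves(series=[[0,0,0,0,0,0.8,0.3],[0,0,0,0,0,0,0.3],[0,0,0,0,0,0,0.3]])

```text
time_s: 46.45
eef_pos: [0.4428, -0.3636, 0.0054]
eef_rot: [180.0, 0.0, 6.5]
contact_force: [0.2, 1.0, -0.7]
grip_width: 0.35
gripper_force: 0.0
```

>>> apply_moves(series=[[0,0,0,0,0,0.8,0.3],[0,0,0,0,0,0,0.3],[0,0,0,0,0,0,0.3]])

```text
time_s: 46.75
eef_pos: [0.4428, -0.3636, 0.0046]
eef_rot: [-180.0, 0.0, 6.5]
contact_force: [0.3, 0.3, -0.7]
grip_width: 0.352
gripper_force: 0.0
```

>>> apply_moves(series=[[0,0,0,0,0,0.8,0.3],[0,0,0,0,0,0,0.3],[0,0,0,0,0,0,0.3]])

```text
time_s: 47.05
eef_pos: [0.4428, -0.3636, 0.0038]
eef_rot: [-180.0, 0.0, 6.5]
contact_force: [-0.2, 1.0, 0.3]
grip_width: 0.35
gripper_force: 0.0
```

```bash
python3 - <<'E'
from h import *
q2,d=save('side','side6.png')
W=cloud('side',d)
m=(abs(W[...,0]-.45)<.06)&(abs(W[...,1]+.1)<.15)
print('board z',np.nanmedian(W[...,2][m]))
cv2.imwrite('pics/c6.png',cv2.resize(q2[170:270,440:560],None,fx=6,fy=6,interpolation=cv2.INTER_CUBIC)[:,:,::-1])
E
```

```text
board z 0.008194725124179847
```

View pics/c6.png

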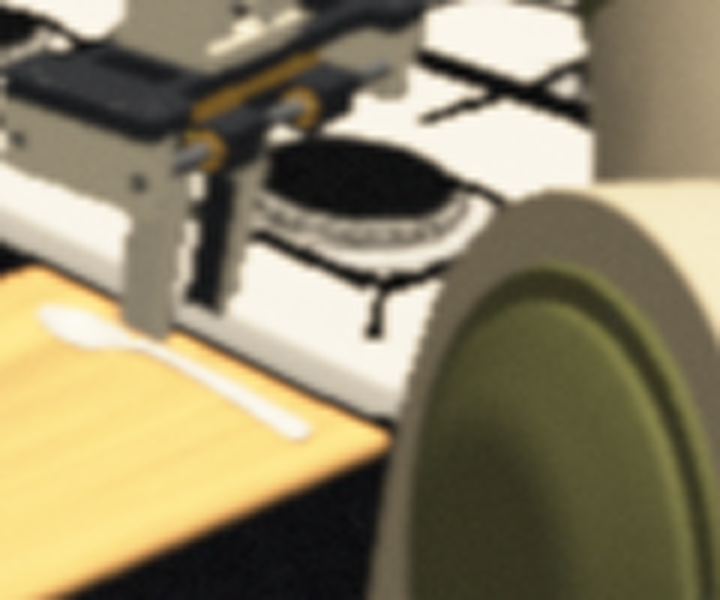

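```bash
python3 - <<'E'
from h import *
np.set_printoptions(precision=4,suppress=True)
p,d=capture('side');W=cloud('side',d)
for v in range(212,234):
    print(v,[tuple((W[v,u]*1000).round(0).astype(int)) if d[v,u]>0 else None for u in(462,464,466,474,476)])
E
```

```text
212 [(np.int64(440), np.int64(-330), np.int64(76)), (np.int64(434), np.int64(-330), np.int64(78)), (np.int64(431), np.int64(-333), np.int64(79)), (np.int64(443), np.int64(-379), np.int64(61)), (np.int64(439), np.int64(-382), np.int64(61))]
213 [(np.int64(438), np.int64(-328), np.int64(75)), (np.int64(436), np.int64(-333), np.int64(74)), (np.int64(430), np.int64(-332), np.int64(77)), (np.int64(441), np.int64(-377), np.int64(60)), (np.int64(436), np.int64(-378), np.int64(61))]
214 [(np.int64(440), np.int64(-331), np.int64(71)), (np.int64(433), np.int64(-330), np.int64(74)), (np.int64(430), np.int64(-333), np.int64(74)), (np.int64(441), np.int64(-377), np.int64(57)), (np.int64(437), np.int64(-380), np.int64(58))]
215 [(np.int64(438), np.int64(-329), np.int64(69)), (np.int64(434), np.int64(-331), np.int64(70)), (np.int64(427), np.int64(-330), np.int64(73)), (np.int64(442), np.int64(-379), np.int64(53)), (np.int64(438), np.int64(-382), np.int64(54))]
216 [(np.int64(441), np.int64(-333), np.int64(64)), (np.int64(434), np.int64(-332), np.int64(67)), (np.int64(431), np.int64(-335), np.int64(
[... 3445 characters left out ...]
.int64(456), np.int64(-361), np.int64(8)), (np.int64(454), np.int64(-366), np.int64(7)), (np.int64(450), np.int64(-369), np.int64(8)), (np.int64(439), np.int64(-386), np.int64(7)), (np.int64(436), np.int64(-390), np.int64(7))]
232 [(np.int64(452), np.int64(-357), np.int64(8)), (np.int64(446), np.int64(-357), np.int64(10)), (np.int64(447), np.int64(-366), np.int64(7)), (np.int64(424), np.int64(-366), np.int64(17)), (np.int64(431), np.int64(-384), np.int64(8))]
233 [(np.int64(449), np.int64(-353), np.int64(8)), (np.int64(446), np.int64(-357), np.int64(8)), (np.int64(442), np.int64(-359), np.int64(9)), (np.int64(421), np.int64(-362), np.int64(17)), (np.int64(419), np.int64(-367), np.int64(17))]
```

The depth readings show the fingertips still about 30 mm above the board. The tips sit well above the reported TCP, so I'll descend further and feel for contact.

>>> apply_moves(series=[[0,0,0,0,0,6,0.3],[0,0,0,0,0,6,0.3],[0,0,0,0,0,4,0.3],[0,0,0,0,0,2,0.3],[0,0,0,0,0,0,0.3],[0,0,0,0,0,0,0.3]])

```text
time_s: 47.75
eef_pos: [0.4428, -0.3636, -0.0143]
eef_rot: [-180.0, 0.0, 6.5]
contact_force: [-0.5, -0.6, 0.4]
grip_width: 0.352
gripper_force: 0.0
```

```bash
python3 - <<'E'
from h import *
p,d=save('side','side7.png');W=cloud('side',d)
s=(W[...,1]>-.35)&(W[...,1]<-.325)&(abs(W[...,0]-.435)<.02)&(W[...,2]>.011)
v,u=np.where(s);print(state()['eef_pos']);
for c in range(456,474,2):
    k=s[:,c]; 
    if k.any(): print(c,np.where(k)[0].max(),(W[np.where(k)[0].max(),c]*1000).round(1))
cv2.imwrite('pics/c7.png',cv2.resize(p[170:270,440:560],None,fx=5,fy=5,interpolation=cv2.INTER_CUBIC)[:,:,::-1])
E
```

```text
[ 0.44284023 -0.36368471 -0.01412821]
458 229 [ 446.5 -332.7   26.4]
460 231 [ 443.5 -337.6   20.6]
462 232 [ 437.9 -338.4   20.1]
464 233 [ 432.8 -339.9   19.1]
466 233 [ 429.3 -343.    19.7]
468 223 [ 430.9 -346.6   45.4]
470 210 [ 431.8 -347.7   79.6]
472 189 [ 418.7 -325.7  143.9]
```

View pics/c7.png

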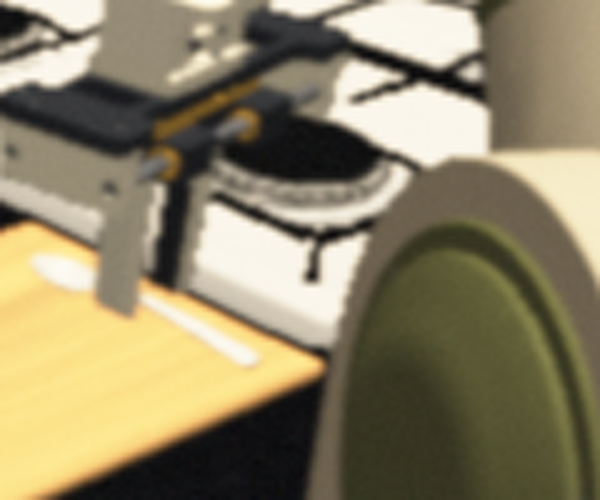

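The fingertip at crop (120,310) is now beside the spoon, about 11 mm above the board. Stepping down by feel.

>>> apply_moves(series=[[0,0,0,0,0,3,0.3],[0,0,0,0,0,2,0.3],[0,0,0,0,0,0,0.3],[0,0,0,0,0,0,0.3]])

```text
time_s: 48.2
eef_pos: [0.4428, -0.3636, -0.0193]
eef_rot: [-180.0, 0.0, 6.5]
contact_force: [-0.0, 0.3, -1.1]
grip_width: 0.348
gripper_force: 0.0
```

>>> apply_moves(series=[[0,0,0,0,0,1,0.3],[0,0,0,0,0,1,0.3],[0,0,0,0,0,0,0.3],[0,0,0,0,0,0,0.3]])

```text
time_s: 48.6
eef_pos: [0.4428, -0.3636, -0.0212]
eef_rot: [180.0, 0.0, 6.5]
contact_force: [-0.1, -0.2, -0.3]
grip_width: 0.351
gripper_force: 0.0
```

>>> apply_moves(series=[[0,0,0,0,0,1,0.3],[0,0,0,0,0,0,0.3],[0,0,0,0,0,0,0.3]])

```text
time_s: 48.9
eef_pos: [0.4428, -0.3636, -0.0222]
eef_rot: [-180.0, 0.0, 6.5]
contact_force: [-0.1, -0.6, 0.0]
grip_width: 0.351
gripper_force: 0.0
```

>>> apply_moves(series=[[0,0,0,0,0,0.8,0.3],[0,0,0,0,0,0,0.3],[0,0,0,0,0,0,0.3]])

```text
time_s: 49.2
eef_pos: [0.4428, -0.3636, -0.023]
eef_rot: [-180.0, 0.0, 6.5]
contact_force: [0.6, -0.2, 0.1]
grip_width: 0.349
gripper_force: 0.0
```

>>> apply_moves(series=[[0,0,0,0,0,0.8,0.3],[0,0,0,0,0,0,0.3],[0,0,0,0,0,0,0.3]])

```text
time_s: 49.5
eef_pos: [0.4429, -0.3637, -0.0234]
eef_rot: [180.0, -0.0, 6.5]
contact_force: [-1.5, 0.2, 5.9]
grip_width: 0.35
gripper_force: 2.7
```

Board contact is at reported -0.0234. I'll raise about 2 mm and close.

>>> apply_moves(series=[[0,0,0,0,0,-2.3,0.3],[0,0,0,0,0,0,0.5],[0,0,0,0,0,0,0.7],[0,0,0,0,0,0,1],[0,0,0,0,0,0,1],[0,0,0,0,0,0,1],[0,0,0,0,0,0,1],[0,0,0,0,0,0,1]])

```text
time_s: 50.3
eef_pos: [0.4428, -0.3636, -0.0215]
eef_rot: [-180.0, -0.0, 6.5]
contact_force: [0.0, 0.4, 1.5]
grip_width: 0.214
gripper_force: 29.9
```

```bash
python3 - <<'E'
from h import *
p,d=save('side','side8.png')
p2,d2=save('top','top8.png')
cv2.imwrite('pics/c8.png',np.hstack([cv2.resize(p[190:270,440:520],None,fx=5,fy=5,interpolation=cv2.INTER_CUBIC),cv2.resize(p2[240:320,420:500],None,fx=5,fy=5,interpolation=cv2.INTER_CUBIC)])[:,:,::-1])
E
```

```text
(no output)
```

View pics/c8.png

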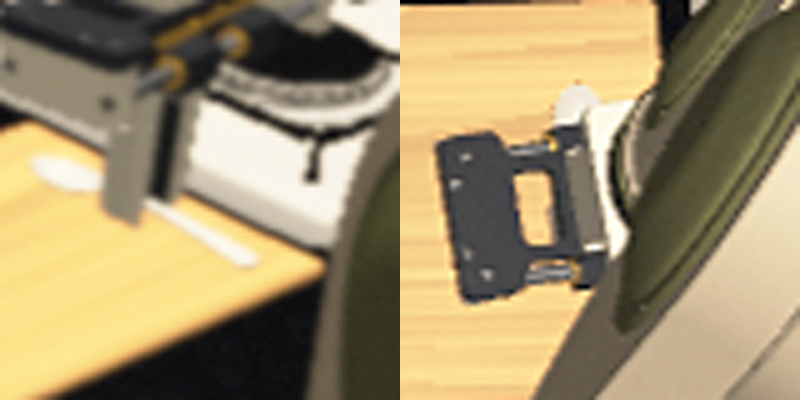

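The spoon lies between the fingers, unmoved. Trying a gentle lift.

>>> apply_moves(series=[[0,0,0,0,0,-2,1],[0,0,0,0,0,-4,1],[0,0,0,0,0,-8,1],[0,0,0,0,0,-12,1],[0,0,0,0,0,-14,1],[0,0,0,0,0,-10,1],[0,0,0,0,0,0,1]])

```text
time_s: 51.1
eef_pos: [0.4437, -0.3643, 0.0306]
eef_rot: [179.9, -0.1, 6.5]
contact_force: [-0.1, 0.7, 0.1]
grip_width: 0.207
gripper_force: 29.9
```

```bash
python3 - <<'E'
from h import *
for c in('side','top'):
    p,d=save(c,c+'9.png');W=cloud(c,d)
    for q in nets.regions_of(c,'teaspoon')[:2]:
        w=W[q['region']];w=w[~np.isnan(w[:,0])];print(c,q['conf'],len(w),np.percentile(w,[2,25,50,75,98],axis=0).round(3).tolist())
    if c=='side': cv2.imwrite('pics/c9.png',cv2.resize(p[150:270,420:540],None,fx=4,fy=4,interpolation=cv2.INTER_CUBIC)[:,:,::-1])
E
```

```text
top 0.48 31 [[0.494, -0.362, 0.059], [0.497, -0.36, 0.06], [0.501, -0.356, 0.063], [0.503, -0.353, 0.066], [0.507, -0.35, 0.068]]
```

View pics/c9.png

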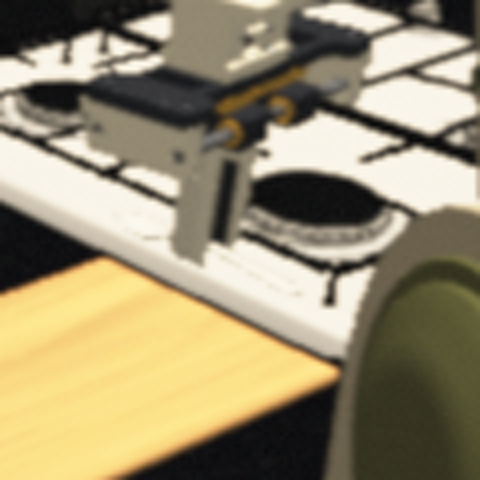

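The spoon is held level off the board. Before choosing the release spot I'll measure the gripper body's real height.

```bash
python3 - <<'E'
from h import *
s=state();t=s['eef_pos'];print(t)
p,d=capture('side');W=cloud('side',d)-t
for a in range(-130,131,10):
    k=(abs(W[...,0])<.05)&(abs(W[...,1]-a/1000)<.005)&(W[...,2]>.005)&(W[...,2]<.25)
    if k.sum()>3: print(a,k.sum(),(np.percentile(W[...,2][k],[0,5,50,98])*1000).round(0),(np.percentile(W[...,0][k],[2,98])*1000).round(0))
E
```

```text
[ 0.44265603 -0.36343603  0.02828026]
-120 5 [11. 11. 14. 16.] [-40. -35.]
-110 9 [ 9.  9. 12. 15.] [-40. -36.]
-100 13 [ 11.  11.  14. 123.] [-43. -15.]
-90 67 [  8.  10. 145. 160.] [-40.  25.]
-80 228 [  8.  10. 130. 160.] [-29.  30.]
-70 63 [126. 128. 155. 160.] [-28.  18.]
-60 52 [127. 131. 155. 160.] [-26.  12.]
-50 15 [131. 143. 157. 160.] [-23. -13.]
-40 37 [121. 124. 140. 159.] [-33. -16.]
-30 59 [ 54. 119. 140. 215.] [-35.  -6.]
-20 125 [ 33.  50. 131. 230.] [-36.  -7.]
-10 287 [ 33.  36.  93. 239.] [-41.  35.]
0 175 [ 31.  32. 165. 247.] [-46.  46.]
10 209 [ 31.  35. 174. 247.] [-42.  42.]
20 302 [ 33.  40. 162. 247.] [-40.  29.]
30 467 [ 42.  56. 205. 248.] [-41.  24.]
40 670 [113. 135. 193. 248.] [-39.  20.]
50 78 [128. 131. 156. 203.] [-39.  19.]
60 30 [127. 130. 158. 160.] [-39.  14.]
70 51 [131. 152. 159. 160.] [-46.  20.]
80 185 [116. 118. 136. 160.] [-47.  19.]
90 360 [116. 119. 143. 160.] [-46.  23.]
100 58 [141. 143. 153. 160.] [-17.  20.]
```

>>> apply_moves(series=[[0,0,3.25,0,0,-10,1],[0,0,3.25,0,0,-20,1],[0,0,0,0,0,-20,1],[0,0,0,0,0,-20,1],[0,0,0,0,-10,0,1],[0,0,0,1,-20,0,1],[0,0,0,1,-28,0,1],[0,0,0,1,-30,0,1],[0,0,0,1,-30,0,1],[0,0,0,1,-30,0,1]])

```text
time_s: 52.35
eef_pos: [0.447, -0.2137, 0.0975]
eef_rot: [-180.0, 0.1, 0.0]
contact_force: [0.3, -0.2, 0.3]
grip_width: 0.21
gripper_force: 29.9
```

>>> apply_moves(series=[[0,0,0,2,-30,0,1],[0,0,0,2,-30,0,1],[0,0,0,2,-30,0,1],[0,0,0,2,-30,0,1],[0,0,0,2,-30,0,1],[0,0,0,2,-30,0,1],[0,0,0,2,-30,0,1],[0,0,0,2,-30,0,1],[0,0,0,1,-30,0,1],[0,0,0,1,-24,0,1]])

```text
time_s: 53.35
eef_pos: [0.4648, 0.0804, 0.0975]
eef_rot: [180.0, 0.1, 0.1]
contact_force: [-0.2, -0.5, -0.4]
grip_width: 0.207
gripper_force: 29.9
```

>>> apply_moves(series=[[0,0,0,1,-15,0,1],[0,0,0,0,-5,0,1],[0,0,0,0,0,0,1],[0,0,0,0,0,0,1]])

```text
time_s: 53.75
eef_pos: [0.4663, 0.0975, 0.0982]
eef_rot: [180.0, 0.0, -0.0]
contact_force: [0.3, 0.1, 0.4]
grip_width: 0.213
gripper_force: 29.9
```

```bash
python3 - <<'E'
from h import *
print(state()['eef_pos'])
p,d=save('side','side10.png');W=cloud('side',d)
for q in nets.regions_of('side','teaspoon')[:2]:
    w=W[q['region']];w=w[~np.isnan(w[:,0])];print(q['conf'],len(w),np.percentile(w,[2,50,98],axis=0).round(3).tolist())
cv2.imwrite('pics/c10.png',cv2.resize(p[170:350,200:400],None,fx=3,fy=3,interpolation=cv2.INTER_CUBIC)[:,:,::-1])
E
```

```text
[0.46631413 0.09751855 0.09815009]
0.53 105 [[0.404, 0.096, 0.13], [0.43, 0.1, 0.134], [0.527, 0.107, 0.139]]
```

View pics/c10.png

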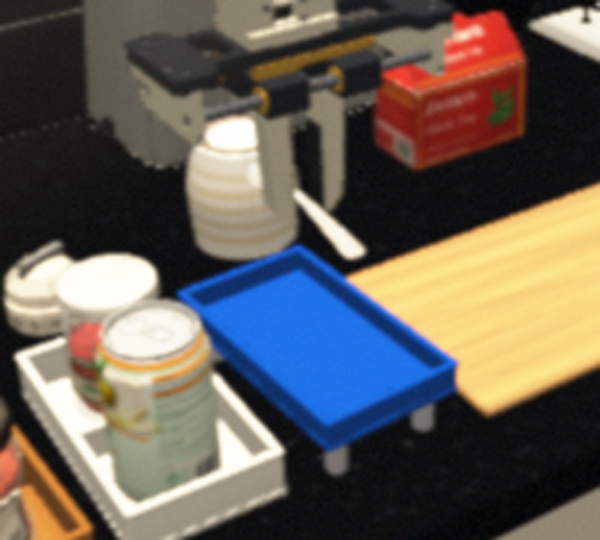

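The spoon hangs level over the blue tray. I'll shift 8 mm back, tilt 3° so the body clears the can top, and lower.

>>> apply_moves(series=[[0,0,0,-4,0,10,1],[0,0,0,-4,0,20,1],[0,0,0,0,0,20,1],[0,0,0,0,0,14,1],[0,0,0,0,0,6,1],[1.5,0,0,0,0,0,1],[1.5,0,0,0,0,0,1],[0,0,0,0,0,0,1],[0,0,0,0,0,0,1]])

```text
time_s: 54.75
eef_pos: [0.4591, 0.0977, 0.0288]
eef_rot: [-177.0, -0.0, -0.1]
contact_force: [-1.3, -0.8, -0.6]
grip_width: 0.212
gripper_force: 29.9
```

>>> apply_moves(series=[[0,0,0,0,0.4,8,1],[0,0,0,0,0.4,6,1],[0,0,0,0,0.2,4,1],[0,0,0,0,0,2,1],[0,0,0,0,0,0,1],[0,0,0,0,0,0,1]])

```text
time_s: 55.35
eef_pos: [0.4587, 0.0984, 0.0084]
eef_rot: [-177.0, 0.0, 0.0]
contact_force: [-0.5, -0.1, 0.3]
grip_width: 0.211
gripper_force: 29.9
```

>>> apply_moves(series=[[0,0,0,0,0,1,1],[0,0,0,0,0,1,1],[0,0,0,0,0,0,1],[0,0,0,0,0,0,1]])

```text
time_s: 55.75
eef_pos: [0.4588, 0.0985, 0.0065]
eef_rot: [-177.0, 0.0, -0.0]
contact_force: [-0.5, -0.2, 0.4]
grip_width: 0.21
gripper_force: 29.9
```

>>> apply_moves(series=[[0,0,0,0,0,0.8,1],[0,0,0,0,0,0,1],[0,0,0,0,0,0,1]])

```text
time_s: 56.05
eef_pos: [0.4588, 0.0986, 0.0057]
eef_rot: [-177.0, 0.0, 0.0]
contact_force: [-0.0, 0.1, 0.2]
grip_width: 0.21
gripper_force: 29.9
```

>>> apply_moves(series=[[0,0,0,0,0,0.7,1],[0,0,0,0,0,0,1],[0,0,0,0,0,0,1]])

```text
time_s: 56.35
eef_pos: [0.4588, 0.0986, 0.005]
eef_rot: [-177.0, 0.0, 0.0]
contact_force: [1.4, -0.4, -0.2]
grip_width: 0.209
gripper_force: 29.9
```

>>> apply_moves(series=[[0,0,0,0,0,0.6,1],[0,0,0,0,0,0,1],[0,0,0,0,0,0,1]])

```text
time_s: 56.65
eef_pos: [0.4588, 0.0986, 0.0046]
eef_rot: [-177.0, -0.0, 0.0]
contact_force: [-0.3, 0.2, 5.2]
grip_width: 0.211
gripper_force: 29.9
```

>>> apply_moves(series=[[0,0,0,0,0,0.5,1],[0,0,0,0,0,0,1],[0,0,0,0,0,0,1]])

```text
time_s: 56.95
eef_pos: [0.4588, 0.0986, 0.0044]
eef_rot: [-177.0, -0.0, -0.0]
contact_force: [-2.1, -0.8, 12.0]
grip_width: 0.211
gripper_force: 30.0
```

>>> apply_moves(series=[[0,0,0,0,0,-0.6,1],[0,0,0,0,0,0,0.4],[0,0,0,0,0,0,0.4],[0,0,0,0,0,0,0.4],[0,0,0,0,-0.3,-5,0.4],[0,0,0,0,-0.8,-15,0.4],[0,0,0,0,-1.5,-30,0.4],[0,0,0,0,-2,-40,0.4],[-3,0,0,0,0,-40,0.4],[0,0,0,0,0,-30,0.4]])

```text
time_s: 57.95
eef_pos: [0.4589, 0.0974, 0.167]
eef_rot: [179.9, -0.1, 0.1]
contact_force: [0.6, 0.3, -0.2]
grip_width: 0.3
gripper_force: 0.0
```

>>> apply_moves(series=[[0,0,0,0,20,-20,0.4],[0,0,0,0,40,-10,0.4],[0,0,0,0,45,0,0.4],[0,0,0,0,45,0,0.4],[0,0,0,0,45,0,0.4],[0,0,0,0,45,0,0.4],[0,0,0,0,40,0,0.4],[0,0,0,0,20,0,0.4],[0,0,0,0,0,0,0.4],[0,0,0,0,0,0,0.4]])

```text
time_s: 58.95
eef_pos: [0.4584, -0.2033, 0.1945]
eef_rot: [-180.0, 0.0, -0.1]
contact_force: [0.2, 0.7, 0.4]
grip_width: 0.301
gripper_force: 0.0
```

```bash
python3 - <<'E'
from h import *
p,d=save('side','side11.png');p2,d2=save('top','top11.png')
for c,D in(('side',d),('top',d2)):
    W=cloud(c,D)
    for q in nets.regions_of(c,'teaspoon')[:1]:
        w=W[q['region']];w=w[~np.isnan(w[:,0])];print(c,q['conf'],len(w),np.percentile(w,[2,50,98],axis=0).round(3).tolist())
cv2.imwrite('pics/c11.png',np.hstack([cv2.resize(p[160:400,120:420],(400,320)),cv2.resize(p2[140:340,110:360],(400,320))])[:,:,::-1])
E
```

```text
side 0.7 2037 [[0.664, -0.245, 0.003], [0.673, -0.172, 0.062], [0.727, -0.126, 0.111]]
top 0.89 334 [[0.4, 0.087, 0.031], [0.48, 0.099, 0.04], [0.521, 0.108, 0.048]]
```

View pics/c11.png

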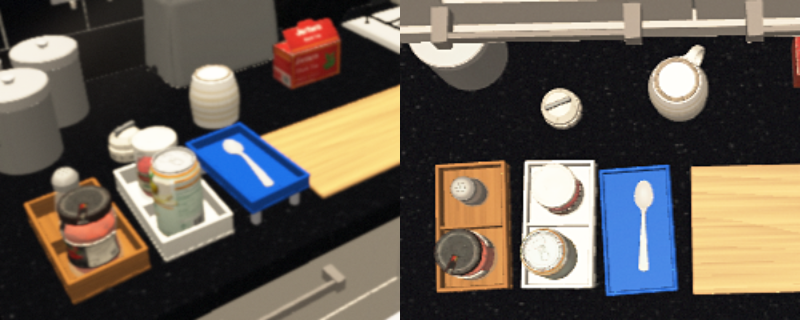

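The spoon lies flat in the blue tray at right crop (643,225). All four jars stand upright in their own bays, and the mug and tea box are untouched. Handing in.

```bash
python3 -c "
from rig import workorder
print(workorder.sign_off())"
```

```text
the job is handed in; nothing more can be done
None
```

The board is clear and the job is handed in at about 59 s: jam jar and can are upright in the white tray, salt and spice jar upright in the brown one, the spoon is flat in the blue one (second grasp), and the mug and tea box were left in place; the real fingertips sat about 31 mm above the reported TCP, so every jar was gripped that much higher than you asked.

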